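# Rock the seesaw gate and feed the balls down the other chute

### The job

The catch box under the low end of the seesaw gate is finished with: the three steel balls waiting in the feed channel must all go down the other chute. With a fingertip, press down the raised end of the gate until it has rocked right over its pivot and stays there, and only then push the shutter's upright tab to the left as far as it goes, so that the balls roll over the gate into the catch box on the new side. Do not touch or pick up the balls, and leave the other things standing round the stand where they are.

Things in the scene. Friction and masses are not known exactly. Their poses are not given: they have to be found in the camera images.
- stand: ball sorting stand fixed to the worktop, 470 mm wide: white feed channel at the back, steel seesaw gate in the middle, left and right of it a white chute sloping outward into a grey open catch box. Origin: on the worktop under the gate's middle; x away from the robot (to the feed), y left along the gate, z up. The gate's pivot axis is the line along x at y = 0, z = 0.090
- feed_lip (a point): lower end of the feed channel's floor, 112 mm above the worktop, 18 mm behind the pivot. The channel runs back from here along the stand's x for 120 mm, 34 mm wide, its floor rising to 133 mm and its walls 16 mm above the floor (133 mm above the worktop beside the shutter, 150 mm at the back end)
- left_box (a point): centre of the inner floor of the left catch box, 189 mm left of the pivot; inside 74 mm (y) by 66 mm (x), outer walls 61 mm above this floor
- right_box (a point): the same point of the right catch box, 189 mm right of the pivot
- gate (a joint): tilt of the gate (rad), stops at -0.30 and +0.30. Positive: left end up, balls run right; negative: right end up, balls run left. Starts at either stop. Over-centre by a brass weight: pressed past level (0) it falls to the other stop and stays; let go before, it falls back. Under 2 N at a tab. Open-ended trough 180 mm long, front wall 42 mm and weight 55 mm above the pivot
- gate_left_tab (a point): centre of the top face of the gate's left finger tab, a flat steel plate 44 mm (x) by 34 mm (y) on the robot's side of the gate; in the stand's frame 42 mm before and 62 mm left of the pivot, 98 mm above the worktop with the gate level, about 18 mm higher when raised, 18 mm lower when down. The trough's front wall begins 23 mm behind this point
- gate_right_tab (a point): the same point on the right finger tab, 62 mm right of the pivot
- shutter (a joint): slide of the shutter blade that holds the balls back (m): 0 closed, 0.036 fully open; grows to the left (+y of the stand). It stays where it is left; takes 2 to 3 N to slide. The balls pass from about 0.03 on
- shutter_tab (a point): middle of the top edge of the shutter's upright steel tab, a flat plate 26 mm wide (x), 5 mm thick (y) and 28 mm high, standing over the middle of the feed channel 46 mm behind the pivot, its top 175 mm above the worktop; the channel's walls lie 42 mm below this point; push on its broad right face, to the left
- ball_1: steel grinding ball, 20 mm in diameter, polished, 23 to 46 g, the first in the queue, resting against the shutter; origin at its centre
- ball_2: the second ball in the queue, 20 mm; origin at its centre
- ball_3: the third ball in the queue, 20 mm; origin at its centre
- stopper_big: blue rubber stopper, 33 mm across, 28 mm high, standing loose on the worktop left of the feed channel; origin at the centre of its underside; leave alone
- small_bottle: small clear bottle with blue cap, 46 mm across, 85 mm high, loose on the worktop right of the feed channel; origin at the centre of its underside; leave alone
- stir_bar: white stirring bar, 35 mm long, 9 mm thick, lying loose on the worktop before the stand on the left; origin at its underside; leave alone

How it is judged:
By the outcome, as a careful person would: the job done as asked, in the order asked, and still so for the second after the job is handed in, with the robot touching nothing.
It also fails if it takes over 43 s, if anything falls off the work surface, if the arm or the gripper's body presses on something with over 40 N, if the wrist force passes 120 N, or if a joint passes its speed limit or range.

### The arm

A 6-joint arm with a two-finger parallel gripper is mounted at the origin on a cart in front of the work surface, level with it; the furniture and walls round the work are solid. World frame = base frame: x ahead of the robot, y to its left, z up, the work surface at z = 0. Lengths are in m, angles in rad, forces in N, time in s.
With the tool pointing down it reaches from about 0.3 to 1 m from the base axis. Payload 5.1 kg.
Tool frame: the origin (TCP) lies at the very end of the fingers, on their centre line; the grasp point (between the pads) lies 19 mm behind it; z points along the fingers, y is the direction in which the jaws open and shut (so a half turn about z gives the same grasp; the last joint's range is limited). The gripper opens to 95 mm and grips with 3 to 60 N. Pads are 20 mm wide; open, the fingers measure 119 mm over their backs; the gripper's body (75 mm by 180 mm) begins 59 mm behind the grasp point.
Start: joints at [-1.235, 0.124, 1.65, -0, 1.367, -0.083], TCP at [0.264, -0.594, 0.215] pointing down, gripper open.
Joint ranges: [-2.61, 2.61], [-1.02, 2.33], [0.03, 2.71], [-1.35, 4.49], [0.32, 2.68], [-2.91, 2.91]. Speed limits (rad/s): [2.57, 2.57, 3.14, 3.14, 3.14, 3.14].

### API

Orientations are given as a rotation vector (axis times angle).
In Python, from rig import * gives the robot as it stands. The module is installed in compiled form; this text tells all that it offers.
- The arm moves only by the tool arm_command, never from a script. Its argument "steps" is a list of rows, each an object of numbers: "jaw": the finger opening in m, from 0 to 0.0951; "dx", "dy", "dz": the shift along the tool's x, y, z in m; "ax", "ay", "az": the turn, a rotation vector about the tool's x, y, z in degrees. In form: [{"jaw": .., "dx": .., "dy": .., "dz": .., "ax": .., "ay": .., "az": ..}, ...]. A call has 1 to 20 rows; each row shifts and turns the commanded pose from where the row before left it, along the tool's axes as they then stand; what a row does not reach is not made up. A row lasts 1/10 s, in which the tool goes at most 50 mm and 8.59 degrees, less where a joint would pass 70% of its speed; a pose out of reach is approached as far as the arm can. A call with a gripper value outside its range is refused whole. The fingers move at their own pace and stop on an object; the grip force is fixed at half the most. Time passes only in rows, so rows that do not move let the fingers close. It gives the time, the measured TCP pose, the force and the opening at its end, in the units of the state.
- get_obs(): the state, without advancing time (a new reading comes with each control period).
- capture(name): name is "side" or "top" or "wrist"; returns (picture, depth): 480x640x3 uint8, red, green, blue; 480x640 float32, m along the optical axis (not along the pixel's ray), 0 where there is no reading.
- calibration(name): a dict with "K" (3x3 intrinsics, pixels), "R" (3x3) and "t" (3): a world point X has camera coordinates R X + t; the wrist camera has in their place "hand_eye" (4x4, takes a point from camera to tool coordinates, whose origin is the TCP and whose axes are the flange's). Camera axes: x right, y down, z forward; pixel columns grow to the right and rows downward; lengths in m; the calibration is good to about 2 mm. The wrist camera is an equidistant fisheye: a pixel r from the principal point sees the ray r / f radians off the axis. A picture is of the moment at which its call begins: read the wrist's pose just before it. calibration takes no time and is no camera call.
- close_job(): hands the job in, once; it reports no verdict.
The state is a dict: "clock": time; "joint_pos": joint angles; "joint_vel": joint speeds; "joint_efforts": joint torques, N m; "eef_pos": TCP position; "orientation": TCP orientation; "force": force on the tool from outside, world axes, zero at the start; "torque": the same for the moment, N m; "grip_width": opening from 0.0 (shut) to 1.0 (fully open).
Only numpy, scipy, OpenCV 4.12 (cv2) and the standard library are available. Lean on these libraries where they do the work, as an engineer would, in place of code of your own. Each camera call takes 0.05 s, during which the arm holds its last target. There are 200 camera calls.

## Working session

There is one attempt and no reset: what is moved stays moved. The work goes in short steps, Python scripts to look and compute and a tool call to move; the robot and the scene stay as the last step left them, time stands still between calls to the robot, and variables do not carry over. Pictures are saved under pics/ and viewed, about 8 in all and at most 12, crops included, and the job is handed in when it is done.

Besides the shell and the picture viewer there is one more tool, called by a JSON object that holds its "fn" and its "kwargs", one argument or row to a line. arm_command: Moves the arm, as the interface text tells. Its arguments: {"type":"object","properties":{"steps":{"type":"array","items":{"type":"object","properties":{"jaw":{"type":"number"},"dx":{"type":"number"},"dy":{"type":"number"},"dz":{"type":"number"},"ax":{"type":"number"},"ay":{"type":"number"},"az":{"type":"number"}}}}},"required":["steps"]}

```bash
mkdir -p pics; python3 - <<'E'
from rig import *
import cv2,numpy as np
o=get_obs();print(o)
for n in("top","side"):
    p,d=capture(n);cv2.imwrite(f"pics/{n}1.png",p[...,::-1]);np.save(f"pics/{n}1.npy",d);c=calibration(n);print(n,c)
E
```

```text
{'clock': 0.0, 'joint_pos': array([-1.23460297e+00,  1.24526777e-01,  1.65169376e+00, -2.82612638e-05,
        1.36746203e+00, -8.25855821e-02]), 'joint_vel': array([ 1.84512076e-03, -7.49146072e-04, -7.66427734e-04, -2.61693359e-04,
        1.54894734e-05, -9.36815514e-04]), 'joint_efforts': array([-2.53636281e-03, -4.17606461e+01, -3.59935856e+01,  7.72539829e-02,
        4.92727209e-02, -1.87379151e-04]), 'eef_pos': array([ 0.26408065, -0.59323184,  0.21336133]), 'orientation': array([-3.07094766e+00, -6.52598670e-01,  4.57979523e-04]), 'force': array([-0.01997036,  0.51717846, -0.10907031]), 'torque': array([ 0.02086469,  0.01246794, -0.01407231]), 'grip_width': 1.0025486969913808}
top {'K': array([[586.3198205 ,   0.        , 323.17031761],
       [  0.        , 586.3198205 , 231.40921139],
       [  0.        ,   0.        ,   1.        ]]), 'R': array([[ 6.30881412e-03, -9.99979810e-01,  7.60588665e-04],
       [-9.91116473e-01, -6.35393820e-03, -1.32844887e-01],
       [ 1.32847037e-01,  8.42617407e-05, -9.91136548e-01]]), 't': array([0.02098452, 0.54768385, 1.20225409])}
side {'K': array([[579.54571387,   0.        , 323.62338476],
       [  0.        , 579.54571387, 232.58455486],
       [  0.        ,   0.        ,   1.        ]]), 'R': array([[-0.98138394, -0.19185549, -0.00877667],
       [-0.09901362,  0.54457653, -0.83284615],
       [ 0.16456567, -0.81647282, -0.55343497]]), 't': array([0.53865944, 0.13630336, 0.93462085])}
```

View pics/top1.png

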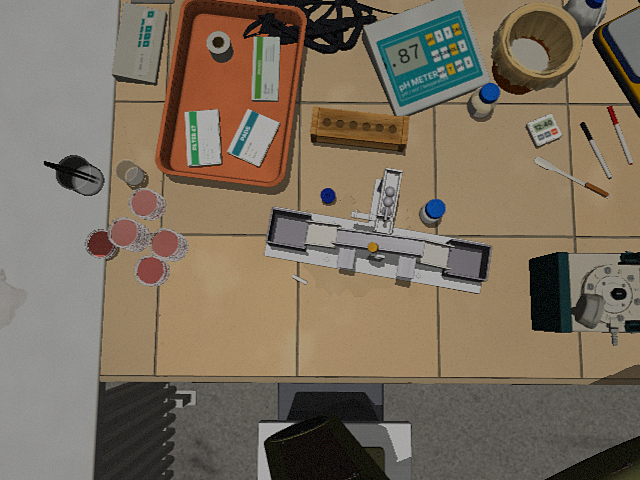

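View pics/side1.png

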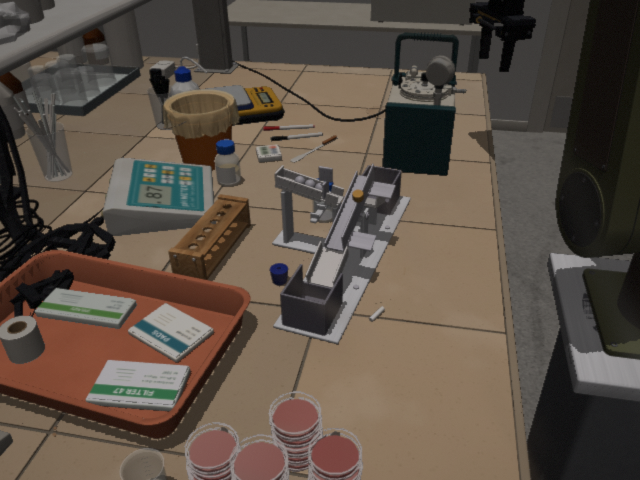

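The top view shows the stand at about (378,245), boxes at (290,230) and (467,262), tabs at (346,258) and (406,268), and the feed going up to (390,180). Next I zoom in and get positions from depth.

```bash
cat > h.py <<'E'
from rig import *
import cv2,numpy as np
def cloud(n,d):
    c=calibration(n);v,u=np.mgrid[:480,:640];K=c["K"]
    P=np.stack([(u-K[0,2])/K[0,0]*d,(v-K[1,2])/K[1,1]*d,d],-1)
    return (P-c["t"])@c["R"]
E
python3 - <<'E'
from h import *
d=np.load("pics/top1.npy");W=cloud("top",d)
for u,v in[(346,258),(406,268),(347,262),(405,272),(375,246),(290,230),(467,262),(388,212),(381,228),(393,172),(360,216)]:
    print(u,v,np.round(W[v,u],4))
p=cv2.imread("pics/top1.png")
cv2.imwrite("pics/z1.png",np.hstack([cv2.resize(p[160:300,330:430],None,fx=4,fy=4,interpolation=cv2.INTER_CUBIC),cv2.resize(cv2.imread("pics/side1.png")[160:300,270:370],None,fx=4,fy=4,interpolation=cv2.INTER_CUBIC)]))
# stand base plate outline: z ~0.003-0.02 white; gray plane fit of boxes
z=W[...,2]
m=((z>0.075)&(z<0.2)&(d>0)).astype(np.uint8);m[:160]=0;m[300:]=0;m[:,:255]=0;m[:,500:]=0
n,l,s,c=cv2.connectedComponentsWithStats(m)
for i in range(1,n):
    if s[i,4]>8: print(s[i],W[l==i].mean(0).round(4))
E
```

```text
346 258 [ 0.4879 -0.0222  0.0771]
406 268 [ 0.4657 -0.1386  0.1142]
347 262 [ 0.4793 -0.024   0.0836]
405 272 [ 0.4576 -0.1361  0.1174]
375 246 [ 0.5059 -0.0757  0.1402]
290 230 [0.5537 0.0961 0.0098]
467 262 [ 0.4872 -0.2851  0.0069]
388 212 [ 0.5733 -0.1018  0.1352]
381 228 [ 0.5449 -0.0902  0.1129]
393 172 [ 0.6527 -0.1121  0.1376]
360 216 [ 0.5702 -0.0492  0.1035]
[ 331  168   97  111 3610] [ 0.5374 -0.0943  0.114 ]
[426 199  20  20 301] [ 0.5904 -0.2047  0.0845]
[330 223   9   3  13] [0.5578 0.0016 0.0775]
[328 246   8   2  12] [0.5112 0.0067 0.0792]
[419 262   7   3  11] [ 0.4795 -0.1772  0.079 ]
```

View pics/z1.png

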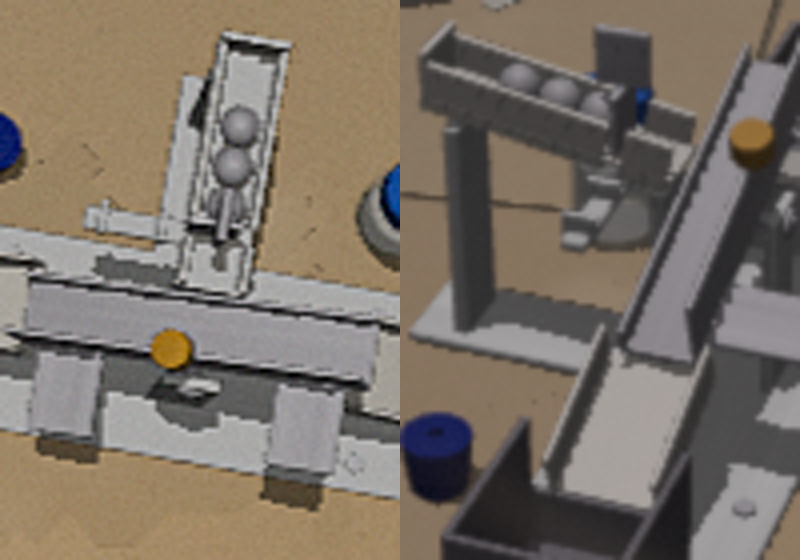

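The right tab (crop (306,430), z≈0.115) is raised and the left tab (z≈0.08) is down. So the gate is at −0.30, and I press the right tab. I refine the stand frame and check obstacle heights on the approach.

```bash
cat >> h.py <<'E'
def S(o,yaw,P): # world->stand
    c,s=np.cos(yaw),np.sin(yaw);P=np.asarray(P)-np.r_[o,0]
    return P@np.array([[c,-s,0],[s,c,0],[0,0,1]])
E
python3 - <<'E'
from h import *
d=np.load("pics/top1.npy");W=cloud("top",d);z=W[...,2]
o=np.array([.5205,-.0945]);yaw=-.173
Q=S(o,yaw,W)
def rep(n,m):
    P=Q[m&(d>0)];print(n,len(P),P.mean(0).round(4) if len(P) else '',np.percentile(P,[3,97],axis=0).round(4).tolist() if len(P) else '')
x,y=Q[...,0],Q[...,1]
rep("rtab",(x>-.09)&(x<-.022)&(y<-.03)&(y>-.09)&(z>.09)&(z<.13))
rep("ltab",(x>-.09)&(x<-.022)&(y>.03)&(y<.09)&(z>.06)&(z<.1))
rep("shut",(abs(x-.046)<.03)&(abs(y)<.03)&(z>.158)&(z<.19))
rep("boxR floor",(y<-.14)&(y>-.25)&(abs(x)<.05)&(z<.02)&(z>.0))
rep("boxL floor",(y>.14)&(y<.25)&(abs(x)<.05)&(z<.02)&(z>.0))
rep("boxes",(abs(y)>.13)&(abs(y)<.26)&(abs(x)<.06)&(z>.055)&(z<.08))
rep("chan",(x>.07)&(x<.16)&(abs(y)<.03)&(z>.11)&(z<.16))
m=(W[...,1]<-.2)&(W[...,1]>-.8)&(W[...,0]<.62)&(W[...,0]>.2)&(d>0)&(z>.1)&(z<.5)
P=W[m];print("obst",len(P),P.min(0) if len(P) else '',P.max(0) if len(P) else '')
ob=get_obs();print(S(o,yaw,ob["eef_pos"]))
# yaw from tab / gate pixels: minAreaRect of whole base plate
E
```

```text
rtab 375 [-0.043  -0.0525  0.1161] [[-0.0629, -0.0678, 0.1099], [-0.0229, -0.0373, 0.1227]]
ltab 353 [-0.0428  0.0663  0.0791] [[-0.0634, 0.0504, 0.0715], [-0.0223, 0.0818, 0.0857]]
shut 43 [0.043  0.0084 0.1726] [[0.0315, 0.0056, 0.1642], [0.0548, 0.0107, 0.1772]]
boxR floor 1377 [-0.0046 -0.1901  0.0083] [[-0.048, -0.2455, 0.0012], [0.0465, -0.1435, 0.016]]
boxL floor 1402 [-0.0044  0.1937  0.0077] [[-0.048, 0.1451, 0.0012], [0.0457, 0.2444, 0.0142]]
boxes 728 [-0.0017 -0.0032  0.0664] [[-0.0402, -0.2233, 0.056], [0.0342, 0.2337, 0.073]]
chan 646 [0.1049 0.0057 0.1367] [[0.0719, -0.0103, 0.1219], [0.1341, 0.0223, 0.1538]]
obst 7535 [ 0.32316194 -0.56911054  0.10000475] [ 0.49564513 -0.41227559  0.27725494]
[-0.16671206 -0.53547279  0.21352843]
```

{"fn": "arm_command", "kwargs": {
  "steps": [
    {"jaw": 0, "dz": -0.03, "az": 8.5},
    {"jaw": 0, "dz": -0.03, "az": 8.5},
    {"jaw": 0, "dz": -0.03, "az": 8.5},
    {"jaw": 0, "dz": -0.03, "az": 8.4},
    {"jaw": 0, "dx": 0.0, "dy": -0.04},
    {"jaw": 0, "dx": 0.01, "dy": -0.04},
    {"jaw": 0, "dx": 0.01, "dy": -0.04},
    {"jaw": 0, "dx": 0.01, "dy": -0.04},
    {"jaw": 0, "dx": 0.01, "dy": -0.04},
    {"jaw": 0, "dx": 0.01, "dy": -0.04},
    {"jaw": 0, "dx": 0.01, "dy": -0.04},
    {"jaw": 0, "dx": 0.01, "dy": -0.04},
    {"jaw": 0, "dx": 0.01, "dy": -0.04},
    {"jaw": 0, "dx": 0.01, "dy": -0.04},
    {"jaw": 0, "dx": 0.01, "dy": -0.04},
    {"jaw": 0, "dx": 0.019, "dy": -0.038},
    {"jaw": 0}
  ]
}}

```text
invalid input at $.steps[0]: expected keys jaw, dx, dy, dz, ax, ay, az
```

```bash
python3 - <<'E'
from h import *
from scipy.spatial.transform import Rotation as R
o=np.array([.5205,-.0895]);b=get_obs()
print(b["clock"],S(o,-.173,b["eef_pos"]),R.from_rotvec(b["orientation"]).as_matrix().round(3),b["grip_width"])
E
```

```text
0.1 [-0.16585137 -0.54039816  0.21352843] [[ 0.914  0.407 -0.001]
 [ 0.407 -0.914  0.002]
 [ 0.    -0.002 -1.   ]] 1.0016717907921642
```

All keys are needed in every row.

{"fn": "arm_command", "kwargs": {
  "steps": [
    {"jaw": 0, "dx": 0, "dy": 0, "dz": -0.03, "ax": 0, "ay": 0, "az": 8.5},
    {"jaw": 0, "dx": 0, "dy": 0, "dz": -0.03, "ax": 0, "ay": 0, "az": 8.5},
    {"jaw": 0, "dx": 0, "dy": 0, "dz": -0.03, "ax": 0, "ay": 0, "az": 8.5},
    {"jaw": 0, "dx": 0, "dy": 0, "dz": -0.03, "ax": 0, "ay": 0, "az": 8.4},
    {"jaw": 0, "dx": 0, "dy": -0.04, "dz": 0, "ax": 0, "ay": 0, "az": 0},
    {"jaw": 0, "dx": 0.01, "dy": -0.04, "dz": 0, "ax": 0, "ay": 0, "az": 0},
    {"jaw": 0, "dx": 0.01, "dy": -0.04, "dz": 0, "ax": 0, "ay": 0, "az": 0},
    {"jaw": 0, "dx": 0.01, "dy": -0.04, "dz": 0, "ax": 0, "ay": 0, "az": 0},
    {"jaw": 0, "dx": 0.01, "dy": -0.04, "dz": 0, "ax": 0, "ay": 0, "az": 0},
    {"jaw": 0, "dx": 0.01, "dy": -0.04, "dz": 0, "ax": 0, "ay": 0, "az": 0},
    {"jaw": 0, "dx": 0.01, "dy": -0.04, "dz": 0, "ax": 0, "ay": 0, "az": 0},
    {"jaw": 0, "dx": 0.01, "dy": -0.04, "dz": 0, "ax": 0, "ay": 0, "az": 0},
    {"jaw": 0, "dx": 0.01, "dy": -0.04, "dz": 0, "ax": 0, "ay": 0, "az": 0},
    {"jaw": 0, "dx": 0.01, "dy": -0.04, "dz": 0, "ax": 0, "ay": 0, "az": 0},
    {"jaw": 0, "dx": 0.01, "dy": -0.04, "dz": 0, "ax": 0, "ay": 0, "az": 0},
    {"jaw": 0, "dx": 0.019, "dy": -0.038, "dz": 0, "ax": 0, "ay": 0, "az": 0},
    {"jaw": 0, "dx": 0, "dy": 0, "dz": 0, "ax": 0, "ay": 0, "az": 0}
  ]
}}

```text
clock: 1.8
eef_pos: [0.4651, -0.1398, 0.334]
orientation: [-3.129, 0.261, 0.001]
force: [-0.9, 0.0, 0.1]
grip_width: 0.004
```

```bash
cat > st.py <<'E'
from h import *
from scipy.spatial.transform import Rotation as R
o=np.array([.5205,-.0895]);b=get_obs()
print(b["clock"],S(o,-.173,b["eef_pos"]).round(4),R.from_rotvec(b["orientation"]).as_matrix().round(3).tolist(),b["grip_width"],b["force"].round(2))
E
python3 st.py
```

```text
1.8 [-0.0459 -0.0591  0.334 ] [[0.986, -0.166, -0.0], [-0.166, -0.986, 0.002], [-0.001, -0.002, -1.0]] 0.004172724688221479 [-0.92  0.05  0.05]
```

{"fn": "arm_command", "kwargs": {
  "steps": [
    {"jaw": 0, "dx": -0.001, "dy": 0.003, "dz": 0.04, "ax": 0, "ay": 0, "az": 0},
    {"jaw": 0, "dx": 0, "dy": 0, "dz": 0.04, "ax": 0, "ay": 0, "az": 0},
    {"jaw": 0, "dx": 0, "dy": 0, "dz": 0.04, "ax": 0, "ay": 0, "az": 0},
    {"jaw": 0, "dx": 0, "dy": 0, "dz": 0.04, "ax": 0, "ay": 0, "az": 0},
    {"jaw": 0, "dx": 0, "dy": 0, "dz": 0.035, "ax": 0, "ay": 0, "az": 0},
    {"jaw": 0, "dx": 0, "dy": 0, "dz": 0, "ax": 0, "ay": 0, "az": 0},
    {"jaw": 0, "dx": 0, "dy": 0, "dz": 0, "ax": 0, "ay": 0, "az": 0}
  ]
}}

```text
clock: 2.5
eef_pos: [0.4618, -0.1466, 0.1397]
orientation: [-3.13, 0.272, 0.002]
force: [0.1, 0.3, -0.3]
grip_width: 0.002
```

```bash
python3 st.py; python3 - <<'E'
from h import *
p=capture("side")[0][...,::-1];w=capture("wrist")[0][...,::-1]
cv2.imwrite("pics/z2.png",np.hstack([cv2.resize(p[130:280,270:420],(400,400),interpolation=cv2.INTER_CUBIC),cv2.resize(w,(400,300)).copy() if 0 else cv2.resize(w,(400,400))]))
E
```

```text
2.5 [-0.048  -0.0663  0.1397] [[0.985, -0.173, -0.001], [-0.173, -0.985, 0.0], [-0.001, -0.0, -1.0]] 0.00204327527639798 [ 0.14  0.27 -0.34]
```

View pics/z2.png

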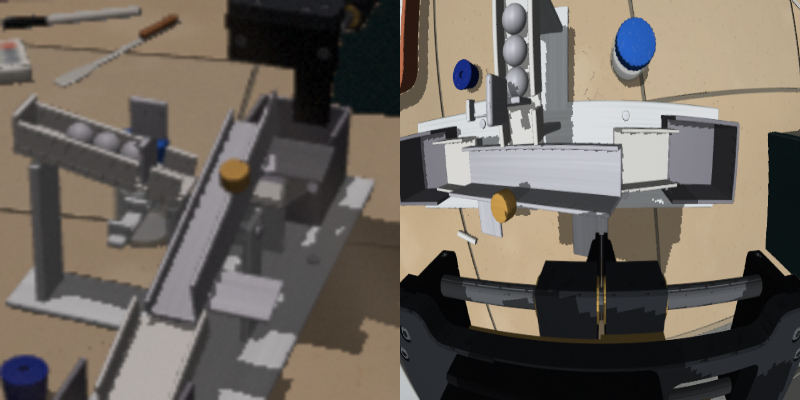

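The fingertip is over the right tab (wrist view about (600,232), tab at (590,235)), slightly toward its outer edge. I shift 4 mm inward and press down.

{"fn": "arm_command", "kwargs": {
  "steps": [
    {"jaw": 0, "dx": 0, "dy": -0.004, "dz": 0.01, "ax": 0, "ay": 0, "az": 0},
    {"jaw": 0, "dx": 0, "dy": 0, "dz": 0.008, "ax": 0, "ay": 0, "az": 0},
    {"jaw": 0, "dx": 0, "dy": 0, "dz": 0.008, "ax": 0, "ay": 0, "az": 0},
    {"jaw": 0, "dx": 0, "dy": 0, "dz": 0.008, "ax": 0, "ay": 0, "az": 0},
    {"jaw": 0, "dx": 0, "dy": 0, "dz": 0.008, "ax": 0, "ay": 0, "az": 0},
    {"jaw": 0, "dx": 0, "dy": 0, "dz": 0.008, "ax": 0, "ay": 0, "az": 0},
    {"jaw": 0, "dx": 0, "dy": 0, "dz": 0, "ax": 0, "ay": 0, "az": 0},
    {"jaw": 0, "dx": 0, "dy": 0, "dz": 0, "ax": 0, "ay": 0, "az": 0},
    {"jaw": 0, "dx": 0, "dy": 0, "dz": 0, "ax": 0, "ay": 0, "az": 0}
  ]
}}

```text
clock: 3.5
eef_pos: [0.4632, -0.1424, 0.09]
orientation: [3.13, -0.271, 0.001]
force: [-1.0, 0.3, 0.1]
grip_width: 0.004
```

```bash
python3 st.py; python3 - <<'E'
from h import *
p,d=capture("side");Q=S(np.array([.5205,-.0895]),-.173,cloud("side",d))
for s in(-1,1):
    m=(abs(Q[...,0]+.05)<.012)&(abs(Q[...,1]-s*.062)<.025)&(Q[...,2]>.05)&(Q[...,2]<.13)&(d>0)
    print(s,m.sum(),np.median(Q[m][:,2]) if m.any() else '')
m=(abs(Q[...,0])<.01)&(abs(Q[...,1]-.06)<.01)&(d>0);print("trough L",np.median(Q[m][:,2]))
cv2.imwrite("pics/z3.png",cv2.resize(p[130:280,270:420,::-1],(500,500),interpolation=cv2.INTER_CUBIC))
E
```

```text
3.5 [-0.0473 -0.062   0.09  ] [[0.985, -0.172, 0.001], [-0.172, -0.985, -0.0], [0.001, 0.0, -1.0]] 0.004313033033683367 [-0.95  0.29  0.09]
-1 297 0.10284496190263906
1 107 0.11660633329836388
trough L 0.11457338985390794
```

View pics/z3.png

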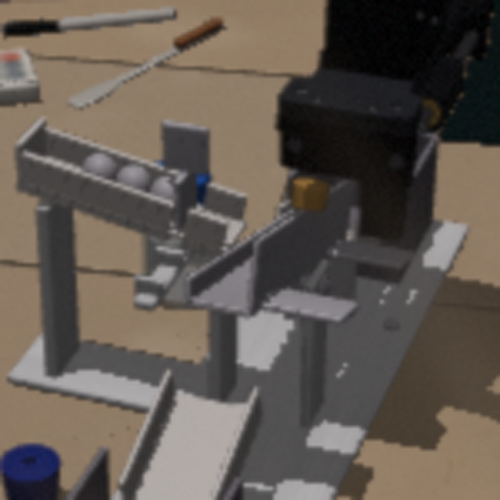

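The gate has flipped: left tab now at z≈0.117, weight over to the right, balls still held. I retract and move to the right of the shutter tab.

{"fn": "arm_command", "kwargs": {
  "steps": [
    {"jaw": 0, "dx": 0, "dy": 0, "dz": -0.03, "ax": 0, "ay": 0, "az": 0},
    {"jaw": 0, "dx": 0, "dy": 0, "dz": -0.045, "ax": 0, "ay": 0, "az": 0},
    {"jaw": 0, "dx": 0, "dy": 0, "dz": -0.045, "ax": 0, "ay": 0, "az": 0},
    {"jaw": 0, "dx": 0.03, "dy": 0, "dz": 0, "ax": 0, "ay": 0, "az": 0},
    {"jaw": 0, "dx": 0.03, "dy": 0.005, "dz": 0, "ax": 0, "ay": 0, "az": 0},
    {"jaw": 0, "dx": 0.032, "dy": -0.015, "dz": 0, "ax": 0, "ay": 0, "az": 0},
    {"jaw": 0, "dx": 0, "dy": 0, "dz": 0, "ax": 0, "ay": 0, "az": 0},
    {"jaw": 0, "dx": 0, "dy": 0, "dz": 0, "ax": 0, "ay": 0, "az": 0},
    {"jaw": 0, "dx": 0, "dy": 0, "dz": 0.025, "ax": 0, "ay": 0, "az": 0},
    {"jaw": 0, "dx": 0, "dy": 0, "dz": 0.025, "ax": 0, "ay": 0, "az": 0},
    {"jaw": 0, "dx": 0, "dy": 0, "dz": 0, "ax": 0, "ay": 0, "az": 0},
    {"jaw": 0, "dx": 0, "dy": 0, "dz": 0, "ax": 0, "ay": 0, "az": 0}
  ]
}}

```text
clock: 4.75
eef_pos: [0.5545, -0.1483, 0.1598]
orientation: [-3.13, 0.272, 0.001]
force: [-0.2, 0.2, 0.2]
grip_width: 0.005
```

```bash
python3 st.py; python3 - <<'E'
from h import *
p,d=capture("side");w=capture("wrist")[0][...,::-1];Q=S(np.array([.5205,-.0895]),-.173,cloud("side",d))
m=(abs(Q[...,0]+.05)<.012)&(abs(Q[...,1]-.062)<.025)&(Q[...,2]>.05)&(Q[...,2]<.13)&(d>0)
print(m.sum(),np.median(Q[m][:,2]))
cv2.imwrite("pics/z4.png",np.hstack([cv2.resize(p[130:280,270:420,::-1],(400,400),interpolation=cv2.INTER_CUBIC),cv2.resize(w[:360,160:520],(400,400))]))
E
```

```text
4.75 [ 0.0436 -0.0521  0.1598] [[0.985, -0.172, -0.001], [-0.172, -0.985, 0.0], [-0.001, -0.0, -1.0]] 0.004641165467537823 [-0.22  0.18  0.22]
106 0.11660333637089829
```

View pics/z4.png

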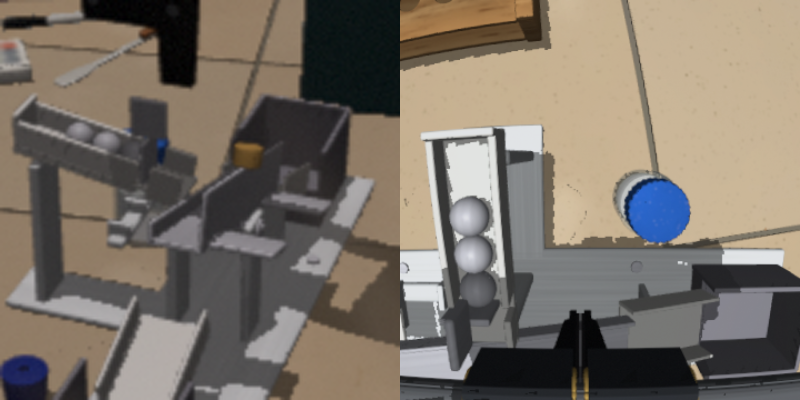

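The gate stays over. The balls are still queued and the finger is clear to the right of the tab. I push left.

{"fn": "arm_command", "kwargs": {
  "steps": [
    {"jaw": 0, "dx": 0.002, "dy": -0.015, "dz": 0.005, "ax": 0, "ay": 0, "az": 0},
    {"jaw": 0, "dx": 0, "dy": -0.01, "dz": 0, "ax": 0, "ay": 0, "az": 0},
    {"jaw": 0, "dx": 0, "dy": -0.006, "dz": 0, "ax": 0, "ay": 0, "az": 0},
    {"jaw": 0, "dx": 0, "dy": -0.006, "dz": 0, "ax": 0, "ay": 0, "az": 0},
    {"jaw": 0, "dx": 0, "dy": -0.006, "dz": 0, "ax": 0, "ay": 0, "az": 0},
    {"jaw": 0, "dx": 0, "dy": -0.006, "dz": 0, "ax": 0, "ay": 0, "az": 0},
    {"jaw": 0, "dx": 0, "dy": -0.006, "dz": 0, "ax": 0, "ay": 0, "az": 0},
    {"jaw": 0, "dx": 0, "dy": -0.006, "dz": 0, "ax": 0, "ay": 0, "az": 0},
    {"jaw": 0, "dx": 0, "dy": -0.005, "dz": 0, "ax": 0, "ay": 0, "az": 0},
    {"jaw": 0, "dx": 0, "dy": -0.005, "dz": 0, "ax": 0, "ay": 0, "az": 0},
    {"jaw": 0, "dx": 0, "dy": 0, "dz": 0, "ax": 0, "ay": 0, "az": 0},
    {"jaw": 0, "dx": 0, "dy": 0, "dz": 0, "ax": 0, "ay": 0, "az": 0}
  ]
}}

```text
clock: 6.05
eef_pos: [0.5696, -0.0781, 0.1545]
orientation: [-3.129, 0.271, -0.0]
force: [-0.2, -1.3, -0.5]
grip_width: 0.007
```

```bash
python3 st.py
```

```text
6.05 [0.0464 0.0197 0.1545] [[0.985, -0.172, 0.0], [-0.172, -0.985, 0.001], [0.0, -0.001, -1.0]] 0.007091655844255674 [-0.18 -1.26 -0.55]
```

Force is still low (~1.3 N), so there is no stop yet. I continue in small steps.

{"fn": "arm_command", "kwargs": {
  "steps": [
    {"jaw": 0, "dx": 0, "dy": -0.002, "dz": 0, "ax": 0, "ay": 0, "az": 0},
    {"jaw": 0, "dx": 0, "dy": -0.002, "dz": 0, "ax": 0, "ay": 0, "az": 0},
    {"jaw": 0, "dx": 0, "dy": 0, "dz": 0, "ax": 0, "ay": 0, "az": 0}
  ]
}}

```text
clock: 6.35
eef_pos: [0.5701, -0.0746, 0.1546]
orientation: [-3.13, 0.271, 0.0]
force: [0.2, -0.4, 0.6]
grip_width: 0.006
```

```bash
python3 st.py; python3 - <<'E'
from h import *
p,d=capture("side");t=capture("top")[0][...,::-1]
cv2.imwrite("pics/z5.png",np.hstack([cv2.resize(p[130:280,270:420,::-1],(400,400),interpolation=cv2.INTER_CUBIC),cv2.resize(t[160:310,340:490],(400,400),interpolation=cv2.INTER_CUBIC)]))
E
```

```text
6.35 [0.0463 0.0232 0.1546] [[0.985, -0.172, -0.0], [-0.172, -0.985, 0.0], [-0.0, -0.0, -1.0]] 0.005653480644521084 [ 0.21 -0.35  0.63]
```

View pics/z5.png

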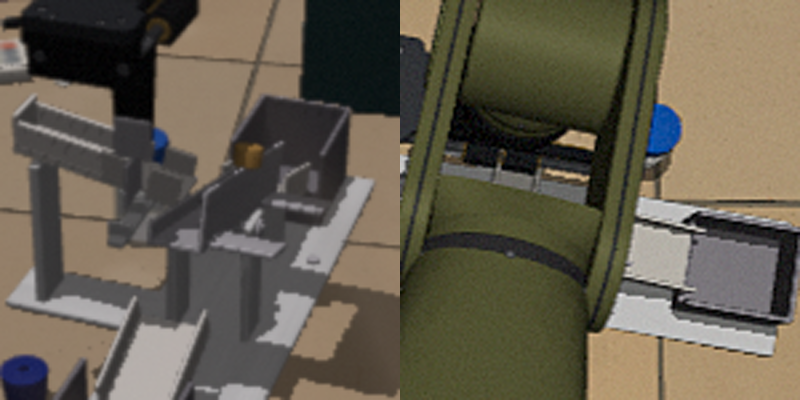

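The channel looks empty, so the balls have been released. I keep pushing until the stop is felt.

{"fn": "arm_command", "kwargs": {
  "steps": [
    {"jaw": 0, "dx": 0, "dy": -0.002, "dz": 0, "ax": 0, "ay": 0, "az": 0},
    {"jaw": 0, "dx": 0, "dy": -0.002, "dz": 0, "ax": 0, "ay": 0, "az": 0}
  ]
}}

```text
clock: 6.65
eef_pos: [0.5708, -0.0708, 0.1546]
orientation: [3.13, -0.272, -0.0]
force: [-1.4, -1.2, 0.6]
grip_width: 0.004
```

```bash
python3 st.py;  python3 - <<'E'
from h import *
d=capture("side")[1];Q=S(np.array([.5205,-.0895]),-.173,cloud("side",d))
m=(abs(Q[...,0]-.046)<.016)&(Q[...,1]<.06)&(Q[...,1]>.025)&(Q[...,2]>.15)&(Q[...,2]<.18)&(d>0)
print(m.sum(),np.percentile(Q[m],[5,50,95],axis=0).round(4).tolist())
d=np.load("pics/side1.npy");Q=S(np.array([.5205,-.0895]),-.173,cloud("side",d))
m=(abs(Q[...,0]-.046)<.016)&(Q[...,1]<.02)&(Q[...,1]>-.015)&(Q[...,2]>.15)&(Q[...,2]<.18)&(d>0)
print(m.sum(),np.percentile(Q[m],[5,50,95],axis=0).round(4).tolist())
E
```

```text
6.65 [0.0463 0.027  0.1546] [[0.985, -0.172, -0.0], [-0.172, -0.985, -0.0], [-0.0, 0.0, -1.0]] 0.004306480253461055 [-1.42 -1.23  0.63]
232 [[0.0317, 0.0337, 0.1516], [0.0414, 0.0398, 0.1673], [0.0528, 0.0425, 0.1787]]
170 [[0.0304, 0.0044, 0.1508], [0.0412, 0.0071, 0.1629], [0.0518, 0.0097, 0.1736]]
```

The shutter is open about 33 mm of 36 so far.

{"fn": "arm_command", "kwargs": {
  "steps": [
    {"jaw": 0, "dx": 0, "dy": -0.002, "dz": 0, "ax": 0, "ay": 0, "az": 0},
    {"jaw": 0, "dx": 0, "dy": -0.002, "dz": 0, "ax": 0, "ay": 0, "az": 0},
    {"jaw": 0, "dx": 0, "dy": 0, "dz": 0, "ax": 0, "ay": 0, "az": 0}
  ]
}}

```text
clock: 7.0
eef_pos: [0.5709, -0.0703, 0.1546]
orientation: [3.122, -0.27, -0.002]
force: [-2.1, -13.0, 0.0]
grip_width: 0.007
```

```bash
python3 st.py
```

```text
7.0 [0.0463 0.0276 0.1546] [[0.985, -0.172, -0.002], [-0.172, -0.985, -0.008], [-0.0, 0.008, -1.0]] 0.007130024888842732 [-2.070e+00 -1.302e+01  1.000e-02]
```

The force has risen to 13 N with no further motion: this is the end stop. I back off right and lift, then move away sideways for a clear view.

{"fn": "arm_command", "kwargs": {
  "steps": [
    {"jaw": 0, "dx": 0, "dy": 0.008, "dz": 0, "ax": 0, "ay": 0, "az": 0},
    {"jaw": 0, "dx": 0, "dy": 0.01, "dz": 0, "ax": 0, "ay": 0, "az": 0},
    {"jaw": 0, "dx": 0, "dy": 0, "dz": -0.04, "ax": 0, "ay": 0, "az": 0},
    {"jaw": 0, "dx": 0, "dy": 0, "dz": -0.04, "ax": 0, "ay": 0, "az": 0},
    {"jaw": 0, "dx": 0, "dy": 0, "dz": -0.04, "ax": 0, "ay": 0, "az": 0},
    {"jaw": 0, "dx": -0.03, "dy": 0.03, "dz": -0.02, "ax": 0, "ay": 0, "az": 0},
    {"jaw": 0, "dx": -0.03, "dy": 0.03, "dz": -0.02, "ax": 0, "ay": 0, "az": 0},
    {"jaw": 0, "dx": -0.03, "dy": 0.03, "dz": 0, "ax": 0, "ay": 0, "az": 0},
    {"jaw": 0, "dx": -0.03, "dy": 0.03, "dz": 0, "ax": 0, "ay": 0, "az": 0},
    {"jaw": 0, "dx": -0.03, "dy": 0.03, "dz": 0, "ax": 0, "ay": 0, "az": 0},
    {"jaw": 0, "dx": -0.02, "dy": 0.04, "dz": 0, "ax": 0, "ay": 0, "az": 0},
    {"jaw": 0, "dx": -0.02, "dy": 0.04, "dz": 0, "ax": 0, "ay": 0, "az": 0},
    {"jaw": 0, "dx": -0.02, "dy": 0.04, "dz": 0, "ax": 0, "ay": 0, "az": 0},
    {"jaw": 0, "dx": 0, "dy": 0.04, "dz": 0, "ax": 0, "ay": 0, "az": 0},
    {"jaw": 0, "dx": 0, "dy": 0.04, "dz": 0, "ax": 0, "ay": 0, "az": 0},
    {"jaw": 0, "dx": 0, "dy": 0.04, "dz": 0, "ax": 0, "ay": 0, "az": 0},
    {"jaw": 0, "dx": 0, "dy": 0, "dz": 0, "ax": 0, "ay": 0, "az": 0},
    {"jaw": 0, "dx": 0, "dy": 0, "dz": 0, "ax": 0, "ay": 0, "az": 0}
  ]
}}

```text
clock: 8.8
eef_pos: [0.2943, -0.4328, 0.3142]
orientation: [-3.128, 0.273, -0.0]
force: [0.4, -0.1, 0.3]
grip_width: 0.005
```

```bash
python3 st.py; python3 - <<'E'
from h import *
p,d=capture("side");t,dt=capture("top");Q=S(np.array([.5205,-.0895]),-.173,cloud("side",d))
m=(abs(Q[...,0]-.046)<.016)&(Q[...,1]<.06)&(Q[...,1]>.025)&(Q[...,2]>.15)&(Q[...,2]<.18)&(d>0)
print(m.sum(),np.percentile(Q[m],[5,50,95],axis=0).round(4).tolist())
cv2.imwrite("pics/z6.png",np.hstack([cv2.resize(p[150:350,260:420,::-1],(400,500),interpolation=cv2.INTER_CUBIC),cv2.resize(t[160:310,380:500,::-1],(400,500),interpolation=cv2.INTER_CUBIC)]))
cv2.imwrite("pics/top6.png",t[150:310,240:500,::-1].repeat(3,0).repeat(3,1))
E
```

```text
8.8 [-0.1638 -0.3771  0.3142] [[0.985, -0.173, 0.0], [-0.173, -0.985, 0.002], [-0.0, -0.002, -1.0]] 0.005061123286943331 [ 0.39 -0.13  0.25]
173 [[0.0308, 0.0379, 0.1516], [0.0419, 0.0406, 0.1629], [0.0524, 0.0428, 0.1736]]
```

View pics/top6.png

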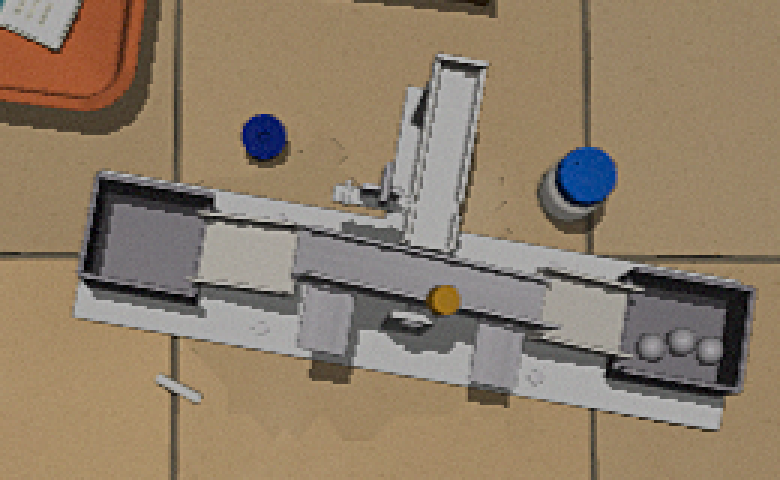

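View pics/z6.png

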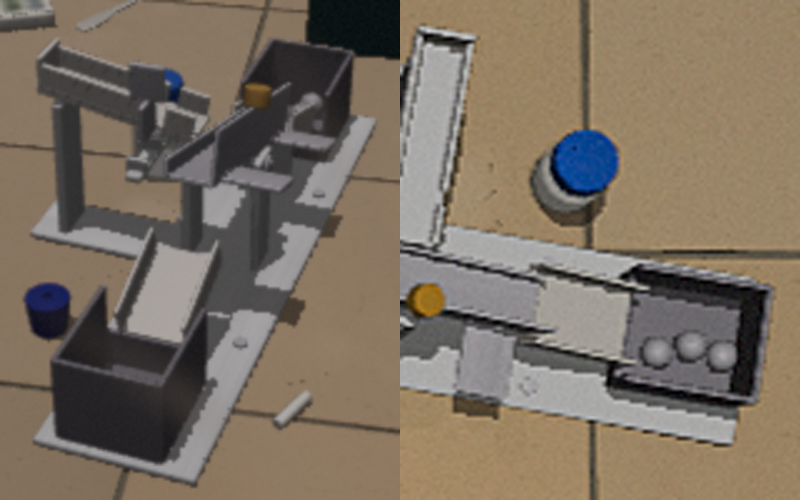

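All three balls are in the right box (top crop (650,347), (682,340), (709,350)), and the bottle, stopper and stir bar are unmoved. The depth data gives only ~33.5 mm of shutter travel, so I cross-check from the top camera.

```bash
python3 - <<'E'
from h import *
o=np.array([.5205,-.0895])
for d,a in((np.load("pics/top1.npy"),(-.02,.03)),(capture("top")[1],(.02,.07))):
    Q=S(o,-.173,cloud("top",d))
    m=(abs(Q[...,0]-.043)<.02)&(Q[...,1]>a[0])&(Q[...,1]<a[1])&(Q[...,2]>.155)&(Q[...,2]<.19)&(d>0)
    print(m.sum(),Q[m].mean(0).round(4),np.percentile(Q[m],[3,97],axis=0).round(4).tolist())
E
```

```text
49 [0.0431 0.0036 0.1706] [[0.0316, 0.0008, 0.1558], [0.0556, 0.0057, 0.1772]]
43 [0.0425 0.0368 0.1717] [[0.0311, 0.0342, 0.1569], [0.0556, 0.0388, 0.1782]]
```

The tab's centre now sits 36 mm left of the channel middle. It had started about 3 mm left of it, which explains the shorter travel and agrees with the hard stop. I hand in.

```bash
python3 -c "
from rig import *
print(close_job())"
```

```text
the job is handed in; nothing more can be done
None
```

I pressed the raised right tab down with the closed fingertips until the gate rocked over. After lifting off, a check showed it stayed there, with the left tab at about 117 mm. Only then did I push the shutter tab left, until it stopped moving and the force rose to 13 N.

- **Balls:** the last pictures show all three in the right catch box and an empty feed channel.
- **Other things:** the stopper, bottle and stir bar look unmoved. The arm was clear of everything at about 8.9 s on the clock.
- **Shutter travel:** both cameras measured only about 33 mm, not 36 mm. The tab seemed to start about 3 mm left of the channel's middle and ended 36 mm left of it (calibration is good to about 2 mm). With the hard stop, I take it as fully open.

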